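Refit the vent cover of the bench extractor

TASK

The filter of the bench glue-fume extractor has been changed and its vent cover lies on the bench. Pick the cover up by its rib, hook its front lip into the slot behind the extractor's front bar while the cover is tilted, then swing the back down and press it until the latch snaps over it and it stays down by itself. Go by feel and do not force it, and leave the other things on the bench where they are.

Things in the scene. Friction and masses are not known exactly. Their poses are not given: they have to be found in the camera images.
- extractor: grey bench extractor, fixed, 208 (x) x 184 (y) x 80 mm high; origin at the middle of its underside, front (dial, switch) to its -x, z up. Its top has a recess 136 mm wide in y over a paper filter, x -64 to +64 mm (to +71.5 at the latch), for the vent cover. More than 30 N of contact force between cover and extractor breaks the cover
- seat (a point): at (0, 0, 70) mm in the extractor's frame, same axes: where the shut cover's origin belongs, axes parallel to the extractor's. Play when shut: 1.5 mm to front and back, 3 mm to each side
- slot_mouth (a point): middle of the lower edge of the slot's 3.5 mm thick roof, at (-64, 0, 76.5) mm in the extractor's frame, same axes. The slot runs from here 9.5 mm to -x, to a firm stop; it is open below (20 mm) over its middle 106 mm. Rests for the slab's front corners lie 6.5 mm below here, beyond 53 mm to each side, back to 26 mm behind it
- latch_place (a point): at (70, 0, 70) mm in the extractor's frame: where the tongue's end lies when shut, nominally. The black sprung latch here, 24 mm wide, top 17 mm above here, has a ramp to the front: the descending tongue pushes it back (about 7 N) and it snaps over the tongue. It and its hard stop, 1.3 mm under the snapped tongue, are set up to 4 mm higher or lower (not measured): press by feel
- vent_cover: loose black slatted cover, about 0.15 kg, right way up on the bench; origin at the middle of its underside, z up, lip to -x. Slab x -58 to +60, y +-65, 10 mm thick. Grip rib on top along y: centre x = +15, 12 mm thick (x), 72 mm long, z 10 to 36 mm. Free slab to press on: x +22 to +60. Until latched, a sprung pin in the extractor holds its back up 7 to 16 mm (2 N)
- cover_lip (a point): middle of the front lip's front lower edge, at (-72, 0, 0) mm in the cover's frame, same axes. Lip: x -72 to -58, y +-50, 4 mm thick, flush with the slab's underside
- cover_rear (a point): middle of the rear tongue's end, lower edge, at (+70, 0, 0) mm in the cover's frame, same axes. Tongue: x +60 to +70, y +-30, 4 mm thick, flush with the slab's underside
- glue_pot: tin pot, 88x76x77 mm; stays where it is
- glue_brush: wooden brush, 147 mm long; stays where it is
- bone_folder: flat bone blade, 120 mm long; stays where it is
- beeswax: yellow block, 34x50x20 mm; stays where it is
- bulldog_clip: black spring clip, 38x32x14 mm; stays where it is
- masking_tape: roll of tape, 100 mm across, 25 mm high; stays where it is
Not all that is in view belongs to the job. Of the things that look like the vent_cover, take the one that is nearest to the robot's base at the start.

How it is judged:
By the outcome, as a careful person would: the job done as asked, in the order asked, and still so for the second after the job is handed in, with the robot touching nothing.
It also fails if it takes over 61 s, if anything falls off the work surface, if the arm or the gripper's body presses on something with over 40 N, if the wrist force passes 120 N, or if a joint passes its speed limit or range.

ROBOT

A 6-joint arm with a two-finger parallel gripper is mounted at the origin on a cart in front of the work surface, level with it; the furniture and walls round the work are solid. World frame = base frame: x ahead of the robot, y to its left, z up, the work surface at z = 0. Lengths are in mm, angles in rad, forces in N, time in s.
With the tool pointing down it reaches from about 275 to 875 mm from the base axis. Payload 12.5 kg.
Tool frame: the origin (TCP) lies midway between the tips of the shut fingers; the grasp point (between the pads) lies 19 mm behind it; z points along the fingers, y is the line along which they close (so a half turn about z gives the same grasp; the last joint's range is limited). The gripper opens to 85 mm and grips with 20 to 120 N. Pads are 22 mm wide; open, the fingers measure 114 mm over their backs; the gripper's body (76 mm by 85 mm) begins 54 mm behind the grasp point. The pads swing forward as they close: fully open they stand 13 mm farther back than shut.
Start: joints at [1.204, 0.351, 1.652, -0, 1.139, -0.085], TCP at [152.915, 528.3, 231.29] pointing down, gripper open.
Joint ranges: [-2.75, 2.75], [-0.79, 2.1], [0.01, 2.65], [-1.57, 4.71], [0.07, 3.14], [-2.87, 2.87]. Speed limits (rad/s): [2.22, 2.22, 2.79, 3.14, 3.14, 3.14].

INTERFACE

Orientations are given as a unit quaternion [w, x, y, z].
In Python, from station import monitor, vision, job gives the robot as it stands.
- The arm moves only by the tool jog_arm, never from a script. Its argument "commands" is one flat list of numbers, 7 for each row, row after row: the shift along the tool's x, y, z in mm, then the turn, a rotation vector about the tool's x, y, z in rad, then the closure, from 0 (fully open) to 1 (shut). A call has 1 to 12 rows; each row is the pose to reach, as a shift and turn from the pose commanded when the call began, along the tool's axes at that moment; what a row does not reach only later rows make up. A row lasts 1/10 s, in which the tool goes at most 50 mm and 8.59 degrees, less where a joint would pass 70% of its speed; a pose out of reach is approached as far as the arm can. A call with a gripper value outside its range is refused whole. The fingers move at their own pace and stop on an object; "newtons" is the grip in N (left out, the last holds). Time passes only in rows, so rows that repeat a pose let the fingers close. It gives the time, the measured TCP pose, the force, the opening and the grip force at its end, in the units of the state.
- monitor.get_obs(): the state, without advancing time (a new reading comes with each control period).
- vision.get_image(name): name is "side" or "top" or "wrist"; returns the picture (384x512x3 uint8, blue, green, red); there is no depth.
- vision.camera_model(name): a dict with "camera_matrix" (3x3 intrinsics, pixels), "camera_from_world" (4x4, takes a point from world to camera coordinates); the wrist camera has in their place "hand_eye" (4x4, takes a point from camera to tool coordinates, whose origin is the TCP and whose axes are the flange's). Camera axes: x right, y down, z forward; pixel columns grow to the right and rows downward; lengths in mm; the calibration is good to about 2 mm. A picture is of the moment at which its call begins: read the wrist's pose just before it. camera_model takes no time and is no camera call.
- job.finish_job(): hands the job in; it is judged then, once.
The state is a dict: "t": time; "q": joint angles; "joint_velocities": joint speeds; "joint_torque": joint torques, N m; "position": TCP position; "orientation": TCP orientation; "wrist_force": force on the tool from outside, world axes, zero at the start; "wrist_torque": the same for the moment, N m; "gripper_width": finger opening in mm; "gripper_force": force on a finger pad.
Only numpy, scipy, OpenCV 4.12 (cv2) and the standard library are available. Lean on these libraries where they do the work, as an engineer would, in place of code of your own. Each camera call takes 0.05 s, during which the arm holds its last target. There are 200 camera calls.

## Working session

There is one attempt and no reset: what is moved stays moved. The work goes in short steps, Python scripts to look and compute and a tool call to move; the robot and the scene stay as the last step left them, time stands still between calls to the robot, and variables do not carry over. Pictures are saved under pics/ and viewed, at most 10 in all, crops included, and the job is handed in when it is done.

Besides the shell and the picture viewer there is one more tool, called in YAML: its name, and indented under it one key for each argument. jog_arm: Moves the arm, as the interface text tells. Its arguments: {"type":"object","properties":{"commands":{"type":"array"},"newtons":{"type":"number"}},"required":["commands"]}

```bash
mkdir -p pics; cat > h.py <<'E'
import numpy as np, cv2
from scipy.spatial.transform import Rotation as R
from station import monitor, vision, job
def pose():
    o=monitor.get_obs(); T=np.eye(4); w,x,y,z=o["orientation"]
    T[:3,:3]=R.from_quat([x,y,z,w]).as_matrix(); T[:3,3]=o["position"]; return T
def cam(name,T=None):
    m=vision.camera_model(name); K=np.array(m["camera_matrix"])
    if name=="wrist": C=np.linalg.inv((pose() if T is None else T)@np.array(m["hand_eye"]))
    else: C=np.array(m["camera_from_world"])
    return K,C
def ray(K,C,uv,z):
    W=np.linalg.inv(C); d=W[:3,:3]@np.linalg.inv(K)@np.array([uv[0],uv[1],1.]); o=W[:3,3]
    return o+d*(z-o[2])/d[2]
def proj(K,C,p):
    c=C[:3,:3]@np.asarray(p)+C[:3,3]; c=K@c; return c[:2]/c[2]
E
python3 - <<'E'
from h import *
print(pose().round(3))
a=vision.get_image("top");b=vision.get_image("side")
cv2.imwrite("pics/top.png",a);cv2.imwrite("pics/side.png",b)
cv2.imwrite("pics/a.png",cv2.resize(a,(800,600)));cv2.imwrite("pics/b.png",cv2.resize(b,(800,600)))
for n in("top","side"):
    K,C=cam(n);print(n,K.round(1).tolist(),np.linalg.inv(C).round(3).tolist())
E
```

```text
[[-9.61000e-01  2.78000e-01 -0.00000e+00  1.52792e+02]
 [ 2.78000e-01  9.61000e-01 -1.00000e-03  5.27999e+02]
 [ 0.00000e+00 -1.00000e-03 -1.00000e+00  2.30750e+02]
 [ 0.00000e+00  0.00000e+00  0.00000e+00  1.00000e+00]]
top [[408.5, 0.0, 255.0], [0.0, 408.5, 187.8], [0.0, 0.0, 1.0]] [[-0.003, -0.99, 0.139, 403.362], [-1.0, 0.002, -0.01, -12.861], [0.01, -0.139, -0.99, 1498.424], [0.0, 0.0, 0.0, 1.0]]
side [[467.6, 0.0, 258.7], [0.0, 467.6, 189.5], [0.0, 0.0, 1.0]] [[0.842, -0.343, 0.418, -88.392], [-0.54, -0.518, 0.663, -1082.909], [-0.011, -0.784, -0.621, 1076.098], [0.0, 0.0, 0.0, 1.0]]
```

View pics/a.png

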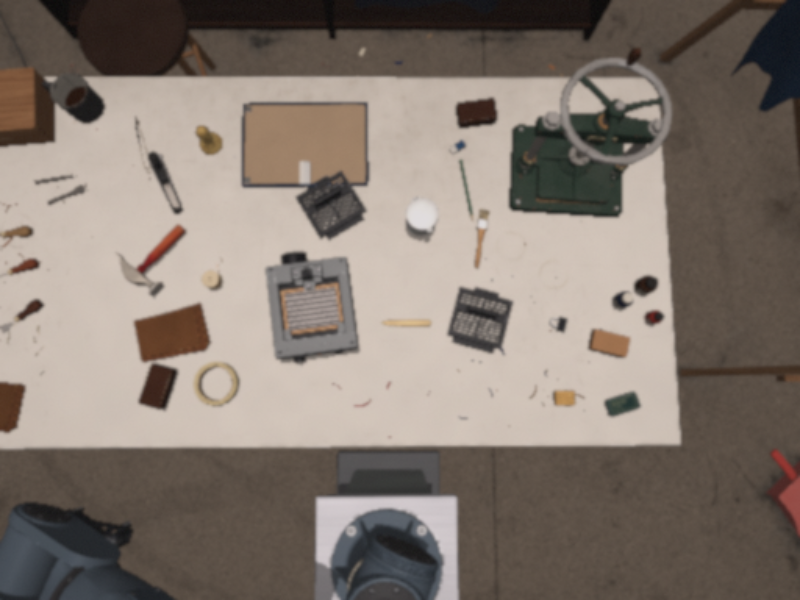

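View pics/b.png

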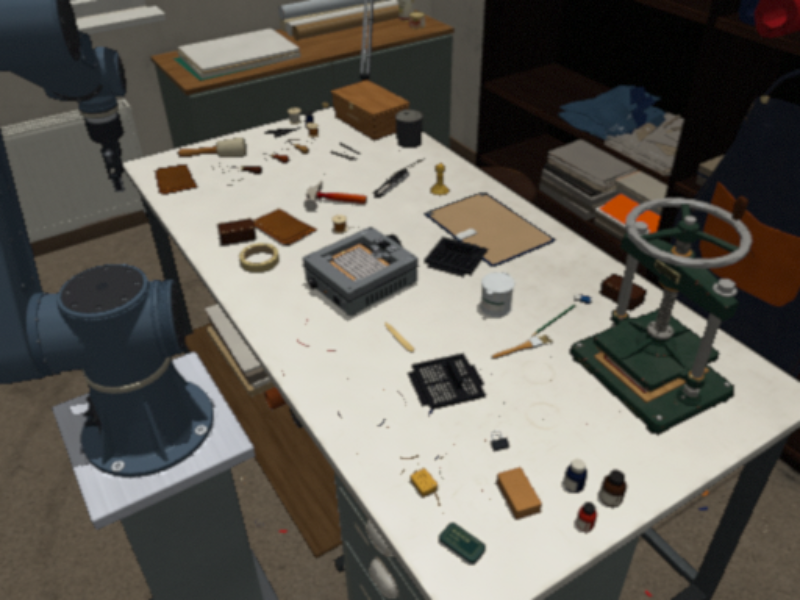

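The top view shows the extractor at about (312,308) with its latch towards the top of the picture. There are two black covers, at (332,205) and (480,320). The second is nearer the base, so it's the one to take.

```bash
python3 - <<'E'
from h import *
a=cv2.imread("pics/top.png")
c1=cv2.resize(a[150:240,160:240],(400,450),interpolation=cv2.INTER_CUBIC)
c2=cv2.resize(a[170:240,270:350],(400,350),interpolation=cv2.INTER_CUBIC)
o=np.zeros((450,800,3),np.uint8);o[:,:400]=c1;o[:350,400:]=c2;cv2.imwrite("pics/c.png",o)
K,C=cam("top")
s=a[175:232,280:335]; m=(s.max(2)<110).astype(np.uint8)
cs,_=cv2.findContours(m,0,2);c=max(cs,key=cv2.contourArea)+np.array([280,175])
r=cv2.minAreaRect(c);print(r)
for p in cv2.boxPoints(r): print(p,ray(K,C,p,10).round(1))
print('c',ray(K,C,r[0],10))
hsv=cv2.cvtColor(a,cv2.COLOR_BGR2HSV)
s=a[150:240,160:240];m=((s.max(2)<175)).astype(np.uint8)
m=cv2.morphologyEx(m,2,np.ones((9,9)))
cs,_=cv2.findContours(m,0,2);c=max(cs,key=cv2.contourArea)+np.array([160,150])
r=cv2.minAreaRect(c);print(r)
for p in cv2.boxPoints(r): print(p,ray(K,C,p,80).round(1))
print('c',ray(K,C,r[0],80))
E
```

```text
((306.88238525390625, 203.97061157226562), (34.68259048461914, 36.865413665771484), 14.03624439239502)
[285.5883  217.64708] [ 502.5 -139.1   10. ]
[294.52945 181.88237] [ 634.4 -173.9   10. ]
[328.17648 190.29414] [ 602.8 -297.5   10. ]
[319.23532 226.05885] [ 471.6 -261.2   10. ]
c [ 552.41612249 -217.88253152   10.        ]
((199.03079223632812, 194.74615478515625), (70.94786834716797, 54.69931411743164), 82.87498474121094)
[167.49234 162.93846] [691.9 281.3  80. ]
[221.76926 156.15385] [716.2  90.1  80. ]
[230.56924 226.55385] [467.6  57.7  80. ]
[176.29233 233.33846] [444.8 244.5  80. ]
c [578.5968203  168.35251904  80.        ]
```

View pics/c.png

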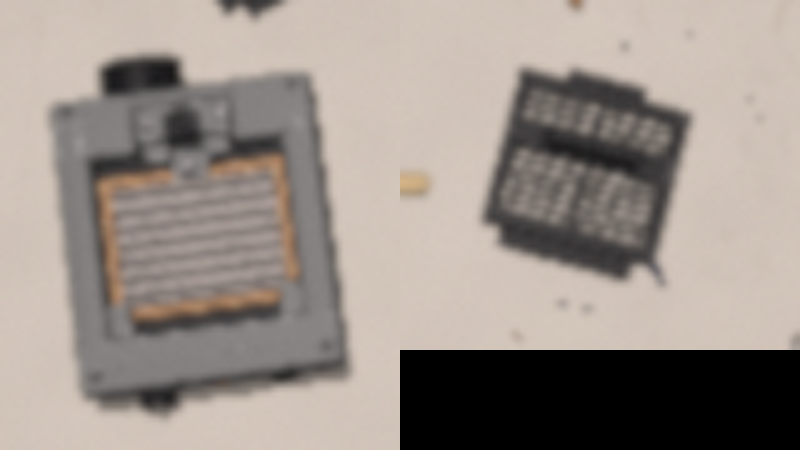

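The cover's lip points towards the robot and its rib and tongue away from it. The extractor's latch is on the far side. I'll take a close look at the extractor first, on the way to the cover.

```bash
cat >> h.py <<'E'
def down(yaw,tilt=0):  # tool y along yaw(deg); tilt deg about tool x axis
    c,s=np.cos(np.radians(yaw)),np.sin(np.radians(yaw))
    y=np.array([c,s,0]);z=np.array([0,0,-1.]);x=np.cross(y,z)
    return np.stack([x,y,z],1)@R.from_rotvec([np.radians(tilt),0,0]).as_matrix()
def mv(p,Rt):
    T=pose();s=T[:3,:3].T@(np.array(p)-T[:3,3]);r=R.from_matrix(T[:3,:3].T@Rt).as_rotvec()
    print("shift",s.round(1),"turn",r.round(4))
E
python3 - <<'E'
from h import *
m=vision.camera_model("wrist");print(np.array(m["hand_eye"]).round(3),np.array(m["camera_matrix"]).round(1))
mv([560,168,330],down(8))
E
```

```text
[[-1.00000e-03 -9.65000e-01 -2.60000e-01  6.54420e+01]
 [ 1.00000e+00 -1.00000e-03 -0.00000e+00  4.93000e-01]
 [-0.00000e+00 -2.60000e-01  9.65000e-01 -1.42009e+02]
 [ 0.00000e+00  0.00000e+00  0.00000e+00  1.00000e+00]] [[336.8   0.  256.1]
 [  0.  336.8 196. ]
 [  0.    0.    1. ]]
shift [-491.2 -232.7  -99. ] turn [-1.0000e-03  5.0000e-04  1.1494e+00]
```

jog_arm:
  commands: [-504,-211,-29,0,0,1.15,0.3,-504,-211,-29,0,0,1.15,0.3,-504,-211,-29,0,0,1.15,0.3,-504,-211,-29,0,0,1.15,0.3,-504,-211,-29,0,0,1.15,0.3,-504,-211,-29,0,0,1.15,0.3,-504,-211,-29,0,0,1.15,0.3,-504,-211,-29,0,0,1.15,0.3,-504,-211,-29,0,0,1.15,0.3,-504,-211,-29,0,0,1.15,0.3,-504,-211,-29,0,0,1.15,0.3,-504,-211,-29,0,0,1.15,0.3]

```text
t: 1.3
position: [581.5, 181.8, 259.7]
orientation: [0.0, 0.658, 0.753, -0.0]
wrist_force: [-0.3, 1.1, 0.4]
gripper_width: 59.2
gripper_force: 0.0
```

jog_arm:
  commands: [0,0,0,0,0,0,0.3,0,0,0,0,0,0,0.3,0,0,0,0,0,0,0.3,0,0,0,0,0,0,0.3]

```text
t: 1.7
position: [577.7, 186.3, 260.5]
orientation: [-0.0, 0.656, 0.755, 0.0]
wrist_force: [-0.7, 0.2, 0.4]
gripper_width: 60.0
gripper_force: 0.0
```

```bash
python3 - <<'E'
from h import *
T=pose();a=vision.get_image("wrist");np.save("Tw1.npy",T);print(T.round(3),monitor.get_obs()["gripper_width"])
cv2.imwrite("pics/w1.png",a);cv2.imwrite("pics/w1b.png",cv2.resize(a,(800,600)))
E
```

```text
[[-1.40000e-01  9.90000e-01  0.00000e+00  5.77719e+02]
 [ 9.90000e-01  1.40000e-01  0.00000e+00  1.86299e+02]
 [ 0.00000e+00  0.00000e+00 -1.00000e+00  2.60455e+02]
 [ 0.00000e+00  0.00000e+00  0.00000e+00  1.00000e+00]] 60.022024246244875
```

View pics/w1b.png

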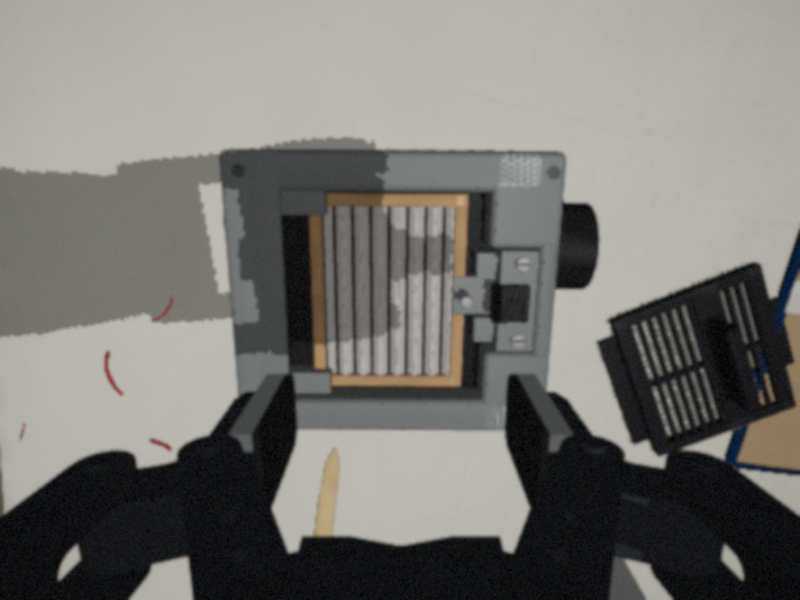

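The wrist view shows the extractor's top face with corners at (221,151), (565,152), (545,429) and (240,424). The latch is at (513,303) and the second cover is at the right.

```bash
python3 - <<'E'
from h import *
T=np.load("Tw1.npy");K,C=cam("wrist",T)
def w(p,z): return ray(K,C,np.array(p)*.64,z)[:2]
px=[(221,151),(565,152),(545,429),(240,424)]
P=np.array([w(p,80) for p in px]);M=np.array([(-104,92),(104,92),(104,-92),(-104,-92.)])
mc=P.mean(0);A=P-mc
th=np.arctan2((M[:,0]*A[:,1]-M[:,1]*A[:,0]).sum(),(M*A).sum())
Rm=np.array([[np.cos(th),-np.sin(th)],[np.sin(th),np.cos(th)]])
print(mc,np.degrees(th));print("resid",(A-M@Rm.T).round(1).tolist())
for n,p,z in [("latch",(513,303),87),("scr",(524,264),82),("scr",(519,341),82),("recL",(284,250),80),("recR",(497,215),80),("rectop",(400,191),80),("recbot",(400,399),80)]:
    print(n,(Rm.T@(w(p,z)-mc)).round(1))
np.save("ext.npy",[*mc,th])
# cover view
mv([552,-205,240],down(-14.8))
E
```

```text
[575.77836205 169.97373276] 7.52850228520598
resid [[3.0, -2.9], [-2.8, -2.6], [-0.8, 1.6], [0.6, 3.9]]
latch [74.6 -0.4]
scr [80.9 23.2]
scr [ 81.2 -26.9]
recL [-67.3  30.4]
recR [62.9 52.8]
rectop [ 4.  66.6]
recbot [  5.1 -69. ]
shift [-383.7  -80.3   20.5] turn [ 1.000e-04 -0.000e+00  3.985e-01]
```

jog_arm:
  commands: [-384,-80,20,0,0,0.4,0.3,-384,-80,20,0,0,0.4,0.3,-384,-80,20,0,0,0.4,0.3,-384,-80,20,0,0,0.4,0.3,-384,-80,20,0,0,0.4,0.3,-384,-80,20,0,0,0.4,0.3,-384,-80,20,0,0,0.4,0.3,-384,-80,20,0,0,0.4,0.3,-384,-80,20,0,0,0.4,0.3,-384,-80,20,0,0,0.4,0.3,-384,-80,20,0,0,0.4,0.3,-384,-80,20,0,0,0.4,0.3]

```text
t: 2.95
position: [552.6, -204.6, 240.5]
orientation: [0.0, 0.793, 0.61, 0.0]
wrist_force: [-0.8, 0.2, -0.4]
gripper_width: 59.8
gripper_force: 0.0
```

```bash
python3 - <<'E'
from h import *
T=pose();a=vision.get_image("wrist");np.save("Tw2.npy",T);print(T.round(3))
cv2.imwrite("pics/w2.png",a);cv2.imwrite("pics/w2b.png",cv2.resize(a,(800,600)))
E
```

```text
[[ 2.56000e-01  9.67000e-01  0.00000e+00  5.52602e+02]
 [ 9.67000e-01 -2.56000e-01  0.00000e+00 -2.04609e+02]
 [ 0.00000e+00  0.00000e+00 -1.00000e+00  2.40519e+02]
 [ 0.00000e+00  0.00000e+00  0.00000e+00  1.00000e+00]]
```

View pics/w2b.png

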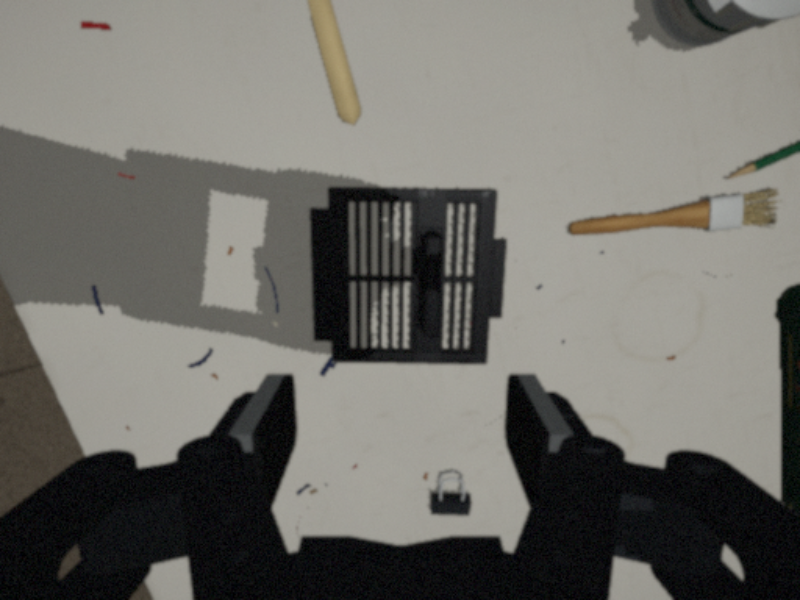

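The cover is fully in view. Its slab corners are at (329,188), (496,190), (487,363) and (332,359), the lip's front edge runs (311,209)-(316,341), the tongue end runs (505,239)-(501,318), and the rib spans (432,230)-(428,337).

```bash
python3 - <<'E'
from h import *
T=np.load("Tw2.npy");K,C=cam("wrist",T)
L=[((329,188),-58,65,10),((496,190),60,65,10),((487,363),60,-65,10),((332,359),-58,-65,10),((311,209),-72,50,4),((316,341),-72,-50,4),((505,239),70,30,4),((501,318),70,-30,4)]
P=np.array([ray(K,C,np.array(p)*.64,z)[:2] for p,_,_,z in L]);M=np.array([[x,y] for _,x,y,_ in L],float)
a=P-P.mean(0);b=M-M.mean(0);th=np.arctan2((b[:,0]*a[:,1]-b[:,1]*a[:,0]).sum(),(a*b).sum())
Rm=np.array([[np.cos(th),-np.sin(th)],[np.sin(th),np.cos(th)]]);o=P.mean(0)-Rm@M.mean(0)
print(o,np.degrees(th),(P-o)@Rm-M)
for p in[(432,230),(428,337)]:print((ray(K,C,np.array(p)*.64,36)[:2]-o)@Rm)
g=o+Rm@[15,0];yaw=np.degrees(th);print(g,yaw)
mv([*g,120],down(yaw));mv([*g,15],down(yaw))
E
```

```text
[ 555.91744899 -220.10558797] -15.62374768817621 [[ 1.09750549 -1.15712739]
 [-1.37590516 -1.08094377]
 [-0.52358838  1.18633971]
 [ 0.47048283  2.93622892]
 [ 1.19551267 -1.14450829]
 [ 1.83969806  0.03608075]
 [-1.76066704 -0.74184682]
 [-0.94303847 -0.03422311]]
[13.52518498 38.90590198]
[ 12.83368265 -35.03834888]
[ 570.36321434 -224.14537304] -15.62374768817621
shift [-14.2  22.1 120.5] turn [ 0.0002 -0.      0.0134]
shift [-14.2  22.1 225.5] turn [ 0.0002 -0.      0.0134]
```

jog_arm:
  commands: [-14,22,50,0,0,0.013,0.45,-14,22,100,0,0,0.013,0.45,-14,22,150,0,0,0.013,0.45,-14,22,180,0,0,0.013,0.45,-14,22,200,0,0,0.013,0.45,-14,22,215,0,0,0.013,0.45,-14,22,225,0,0,0.013,0.45,-14,22,225,0,0,0.013,0.45,-14,22,225,0,0,0.013,0.45]
  newtons: 40

```text
t: 3.9
position: [570.6, -225.2, 16.2]
orientation: [0.001, 0.797, 0.604, 0.0]
wrist_force: [-0.1, 0.2, -0.3]
gripper_width: 46.8
gripper_force: 0.0
```

jog_arm:
  commands: [0,0,0,0,0,0,0.7,0,0,0,0,0,0,0.8,0,0,0,0,0,0,1,0,0,0,0,0,0,1,0,0,0,0,0,0,1,0,0,0,0,0,0,1,0,0,0,0,0,0,1,0,0,0,0,0,0,1]
  newtons: 60

```text
t: 4.7
position: [570.5, -225.3, 16.2]
orientation: [0.001, 0.797, 0.604, 0.0]
wrist_force: [-0.9, 0.3, 6.4]
gripper_width: 10.7
gripper_force: 60.5
```

```bash
cat >> h.py <<'E'
EX=np.array([575.2,169.2]);EY=7.6
def tcp_for(tip,tilt,g=(15,0,16.2),ex=EX,ey=EY,dyaw=0):
    """tip (lip front lower edge) in extractor frame -> TCP position, R"""
    e=R.from_euler('z',ey,degrees=True).as_matrix()
    Rc=e@R.from_euler('zy',[dyaw,-tilt],degrees=True).as_matrix()
    p=np.array([*ex,0])+e@np.array(tip)+Rc@(np.array(g)-[-72,0,0])
    Rt=Rc@down(0); return p,Rt
E
python3 - <<'E'
from h import *
p,Rt=tcp_for((-57,0,125),13);print(p);mv(p,Rt)
print(pose().round(3))
E
```

```text
[599.11405478 172.39081616 160.35553678]
shift [ 390.6  -79.9 -144.3] turn [-0.2224  0.0466 -0.4048]
[[ 2.71000e-01  9.63000e-01  1.00000e-03  5.70470e+02]
 [ 9.63000e-01 -2.71000e-01 -1.00000e-03 -2.25338e+02]
 [-0.00000e+00  1.00000e-03 -1.00000e+00  1.62270e+01]
 [ 0.00000e+00  0.00000e+00  0.00000e+00  1.00000e+00]]
```

jog_arm:
  commands: [0,0,-15,0,0,0,1,0,0,-50,0,0,0,1,0,0,-90,0,0,0,1,0,0,-130,0,0,0,1,0,0,-150,0,0,0,1,0,0,-150,0,0,0,1]

```text
t: 5.3
position: [571.2, -225.7, 169.3]
orientation: [0.003, 0.797, 0.604, 0.001]
wrist_force: [0.0, -0.3, -3.0]
gripper_width: 10.7
gripper_force: 59.4
```

jog_arm:
  commands: [40,-8,0,0,0,-0.05,1,80,-16,0,-0.05,0.01,-0.1,1,130,-26,0,-0.08,0.015,-0.15,1,180,-36,0,-0.11,0.02,-0.2,1,230,-46,0,-0.14,0.03,-0.25,1,280,-56,0,-0.16,0.034,-0.3,1,325,-66,0,-0.19,0.04,-0.35,1,360,-74,3,-0.222,0.047,-0.405,1,380,-78,6,-0.222,0.047,-0.405,1,390,-80,6,-0.222,0.047,-0.405,1,390,-80,6,-0.222,0.047,-0.405,1,390,-80,6,-0.222,0.047,-0.405,1]

```text
t: 6.5
position: [598.4, 171.1, 159.0]
orientation: [0.073, 0.655, 0.748, 0.085]
wrist_force: [-0.1, -0.3, -0.9]
gripper_width: 10.4
gripper_force: 59.3
```

jog_arm:
  commands: [0,0,0,0,0,0,1,0,0,0,0,0,0,1]

```text
t: 6.7
position: [598.6, 171.0, 159.4]
orientation: [0.074, 0.655, 0.747, 0.085]
wrist_force: [0.8, -0.4, -1.6]
gripper_width: 10.5
gripper_force: 59.3
```

```bash
python3 - <<'E'
from h import *
T=pose();a=vision.get_image("wrist");np.save("Tw3.npy",T);o=monitor.get_obs();print(T.round(3),o["wrist_force"],o["wrist_torque"])
cv2.imwrite("pics/w3.png",a);cv2.imwrite("pics/w3b.png",cv2.resize(a,(800,600)))
E
```

```text
[[-1.31000e-01  9.66000e-01  2.21000e-01  5.98619e+02]
 [ 9.91000e-01  1.28000e-01  3.00000e-02  1.70974e+02]
 [ 1.00000e-03  2.23000e-01 -9.75000e-01  1.59353e+02]
 [ 0.00000e+00  0.00000e+00  0.00000e+00  1.00000e+00]] [-0.20952227 -0.4350564  -2.51131841] [-0.03985691  0.170564   -0.0503189 ]
```

View pics/w3b.png

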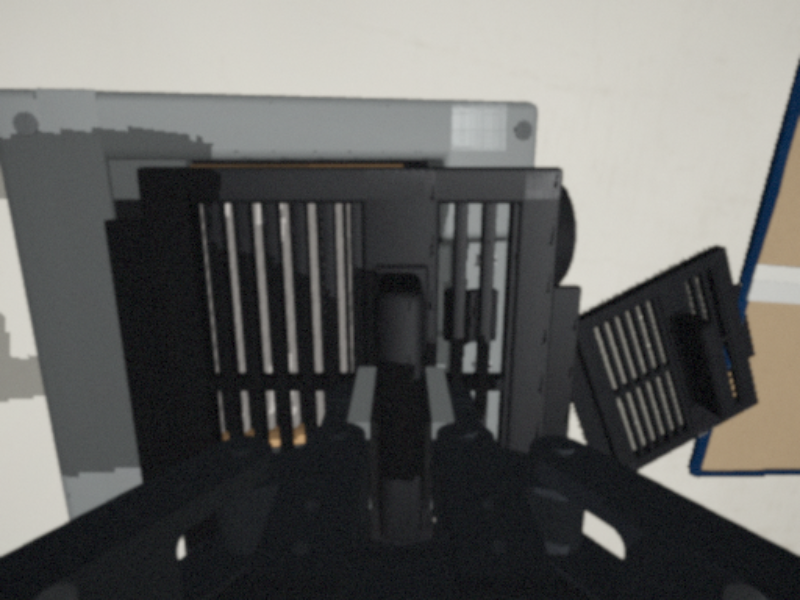

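The cover hangs square to the tool, with slab edge corners at (141,169) and (561,169). The recess's +y edge is at (110,157)-(440,160), and an extractor corner is at (537,104).

```bash
python3 - <<'E'
from h import *
T=np.load("Tw3.npy");m=vision.camera_model("wrist");K=np.array(m["camera_matrix"]);H=np.array(m["hand_eye"])
for p in[(141,169),(561,169),(107,222),(580,287)]:
    z=6.2 if p[1]<200 else 12.2
    print("tool",ray(K,np.linalg.inv(H),np.array(p)*.64,z).round(1))
K,C=cam("wrist",T);e=R.from_euler('z',EY,degrees=True).as_matrix()
for p in[(110,157),(440,160),(537,104),(0,90)]:
    print("ext",(e.T@(ray(K,C,np.array(p)*.64,80)-[*EX,0])).round(1))
Rc=T[:3,:3]@down(0).T
print("tip",(e.T@(T[:3,3]+Rc@(np.array([-72,0,0])-[15,0,16.2])-[*EX,0])).round(1),"rotvec err",np.degrees(R.from_matrix(e.T@Rc).as_rotvec()).round(2))
E
```

```text
tool [ 65.  -70.1   6.2]
tool [64.8 44.2  6.2]
tool [ 50.  -84.8  12.2]
tool [30.5 54.4 12.2]
ext [-66.3  67.6  80. ]
ext [59.2 66.5 80. ]
ext [101.5  89.3  80. ]
ext [-97.7  89.6  80. ]
tip [-57.7  -1.2 124.1] rotvec err [  0.06 -12.91  -0.07]
```

jog_arm:
  commands: [0.5,-2.5,11,0,0,0,1,0.5,-5,22,0,0,0,1,0.5,-8,34,0,0,0,1,0.5,-9.5,41,0,0,0,1,0.5,-10.3,45,0,0,0,1,0.5,-10.7,47,0,0,0,1,0.5,-11.2,49,0,0,0,1,0.5,-11.2,49,0,0,0,1]

```text
t: 7.55
position: [598.5, 172.6, 109.1]
orientation: [0.074, 0.654, 0.748, 0.085]
wrist_force: [-0.1, 0.2, -1.8]
gripper_width: 11.0
gripper_force: 59.4
```

jog_arm:
  commands: [0,-0.2,1,0,0,0,1,0,-0.5,2,0,0,0,1,0,-0.7,3,0,0,0,1,0,-1,4,0,0,0,1,0,-1,4.3,0,0,0,1,0,-1,4.3,0,0,0,1]

```text
t: 8.15
position: [598.4, 172.5, 104.6]
orientation: [0.074, 0.654, 0.748, 0.085]
wrist_force: [-0.3, -0.3, -1.3]
gripper_width: 10.6
gripper_force: 59.4
```

```bash
cat >> h.py <<'E'
def tip(g=(15,0,16.2)):
    T=pose();o=monitor.get_obs();e=R.from_euler('z',EY,degrees=True).as_matrix();Rc=T[:3,:3]@down(0).T
    print("tip",(e.T@(T[:3,3]+Rc@(np.array([-72,0,0])-g)-[*EX,0])).round(1),"rv",np.degrees(R.from_matrix(e.T@Rc).as_rotvec()).round(2))
    print("Fext",(e.T@np.array(o["wrist_force"])).round(1),"M",np.round(e.T@np.array(o["wrist_torque"]),2),"t",o["t"],"w",round(o["gripper_width"],1))
    print("ext -x,-z in tool",(T[:3,:3].T@-e[:,0]).round(3),(T[:3,:3].T@np.array([0,0,-1])).round(3))
E
python3 -c "
from h import *
tip()"
```

```text
tip [-57.7   0.2  69.3] rv [  0.07 -12.91   0.  ]
Fext [-0.3 -0.3 -1.3] M [-0.06  0.15  0.  ] t 8.15 w 10.6
ext -x,-z in tool [ 0.    -0.975 -0.223] [-0.001 -0.223  0.975]
```

jog_arm:
  commands: [0,-1.5,-0.3,0,0,0,1,0,-3,-0.7,0,0,0,1,0,-4.5,-1,0,0,0,1,0,-6,-1.4,0,0,0,1,0,-7.5,-1.7,0,0,0,1,0,-8.5,-1.9,0,0,0,1,0,-9.8,-2.2,0,0,0,1,0,-9.8,-2.2,0,0,0,1]

```text
t: 8.95
position: [588.3, 171.2, 104.6]
orientation: [0.074, 0.654, 0.748, 0.085]
wrist_force: [0.3, 0.1, -1.4]
gripper_width: 10.8
gripper_force: 59.4
```

jog_arm:
  commands: [0,-1,-0.2,0,0,0,1,0,-2,-0.4,0,0,0,1,0,-3,-0.7,0,0,0,1,0,-3,-0.7,0,0,0,1]

```text
t: 9.35
position: [585.3, 170.8, 104.6]
orientation: [0.074, 0.654, 0.748, 0.085]
wrist_force: [-0.2, -0.2, -2.5]
gripper_width: 10.9
gripper_force: 59.4
```

```bash
python3 -c "
from h import *
tip()"
```

```text
tip [-71.    0.3  69.3] rv [ 7.00e-02 -1.29e+01  1.00e-02]
Fext [-0.2 -0.2 -2.5] M [-0.04  0.18 -0.06] t 9.35 w 10.9
ext -x,-z in tool [ 0.    -0.975 -0.223] [-0.001 -0.223  0.975]
```

jog_arm:
  commands: [0,-0.5,-0.1,0,0,0,1,0,-1,-0.2,0,0,0,1,0,-1.5,-0.3,0,0,0,1,0,-1.5,-0.3,0,0,0,1]

```text
t: 9.75
position: [583.9, 170.6, 104.6]
orientation: [0.074, 0.654, 0.748, 0.085]
wrist_force: [0.4, 0.5, -1.5]
gripper_width: 10.6
gripper_force: 59.4
```

jog_arm:
  commands: [0,-0.5,-0.1,0,0,0,1,0,-1,-0.2,0,0,0,1,0,-1,-0.2,0,0,0,1]

```text
t: 10.05
position: [582.8, 170.5, 104.5]
orientation: [0.074, 0.654, 0.748, 0.085]
wrist_force: [-0.5, -0.0, -1.4]
gripper_width: 10.9
gripper_force: 59.4
```

jog_arm:
  commands: [0,-0.5,-0.1,0,0,0,1,0,-1,-0.2,0,0,0,1,0,-1,-0.2,0,0,0,1]

```text
t: 10.35
position: [581.8, 170.3, 104.5]
orientation: [0.074, 0.654, 0.748, 0.085]
wrist_force: [-0.6, 0.2, -1.2]
gripper_width: 10.8
gripper_force: 59.4
```

jog_arm:
  commands: [0,-0.5,-0.1,0,0,0,1,0,-1,-0.2,0,0,0,1,0,-1,-0.2,0,0,0,1]

```text
t: 10.65
position: [580.8, 170.2, 104.4]
orientation: [0.074, 0.654, 0.748, 0.085]
wrist_force: [-0.5, -0.1, -1.5]
gripper_width: 10.9
gripper_force: 59.4
```

```bash
python3 -c "
from h import *
tip()"
```

```text
tip [-75.5   0.2  69.2] rv [ 7.000e-02 -1.291e+01  1.000e-02]
Fext [-0.5 -0.  -1.5] M [-0.03  0.16  0.02] t 10.65 w 10.9
ext -x,-z in tool [ 0.    -0.975 -0.223] [-0.001 -0.223  0.975]
```

jog_arm:
  commands: [0,-0.4,-0.1,0,0,0,1,0,-0.7,-0.2,0,0,0,1,0,-1,-0.2,0,0,0,1,0,-1,-0.2,0,0,0,1]

```text
t: 11.05
position: [579.8, 170.1, 104.4]
orientation: [0.074, 0.654, 0.748, 0.085]
wrist_force: [0.9, 0.4, -1.6]
gripper_width: 10.6
gripper_force: 59.4
```

```bash
python3 - <<'E'
from h import *
tip()
a=vision.get_image("side");cv2.imwrite("pics/s2.png",cv2.resize(a[130:230,170:300],(780,600),interpolation=cv2.INTER_CUBIC))
E
```

```text
tip [-76.5   0.3  69.2] rv [  0.07 -12.91   0.  ]
Fext [ 0.9  0.3 -1.6] M [-0.03  0.1  -0.01] t 11.05 w 10.6
ext -x,-z in tool [ 0.    -0.975 -0.223] [-0.001 -0.223  0.975]
```

View pics/s2.png

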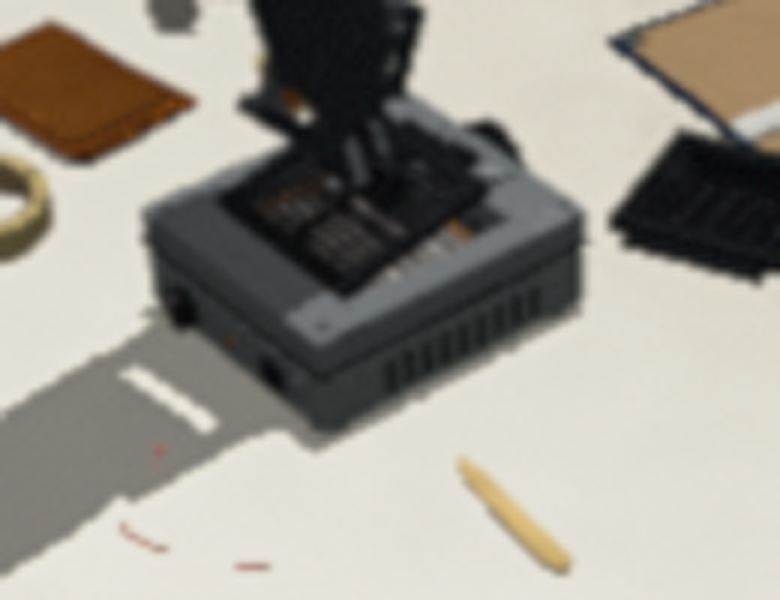

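The lip has gone under the front bar and the slab's front edge is close to the bar's edge. I'll feel for the stop.

jog_arm:
  commands: [0,-0.4,-0.1,0,0,0,1,0,-0.7,-0.2,0,0,0,1,0,-0.7,-0.2,0,0,0,1]

```text
t: 11.4
position: [579.2, 170.0, 104.5]
orientation: [0.074, 0.654, 0.748, 0.085]
wrist_force: [-0.0, -0.7, -2.0]
gripper_width: 10.7
gripper_force: 59.3
```

jog_arm:
  commands: [0,-0.4,-0.1,0,0,0,1,0,-0.6,-0.1,0,0,0,1,0,-0.6,-0.1,0,0,0,1]

```text
t: 11.7
position: [579.0, 170.0, 104.7]
orientation: [0.074, 0.654, 0.748, 0.085]
wrist_force: [3.3, 1.1, -1.8]
gripper_width: 10.7
gripper_force: 59.2
```

```bash
python3 - <<'E'
from h import *
tip()
e=R.from_euler('z',EY,degrees=True).as_matrix();ex=EX+(e@[-3.8,0,0])[:2]
for th,z in[(12.9,69.4),(11,69.5),(9,69.6),(7,69.8),(5,70.1)]: mv(*tcp_for((-72.5,0.2,z),th,ex=ex))
E
```

```text
tip [-77.3   0.3  69.4] rv [ 7.000e-02 -1.298e+01  1.000e-02]
Fext [ 3.4  0.7 -1.8] M [-0.06 -0.44  0.02] t 11.7 w 10.7
ext -x,-z in tool [ 0.    -0.974 -0.225] [-0.001 -0.225  0.974]
shift [-0.1  1.   0.3] turn [ 0.0014 -0.0013 -0.    ]
shift [-0.1  1.5  3.1] turn [ 0.0346 -0.0013 -0.    ]
shift [-0.1  1.9  6.1] turn [ 0.0695 -0.0013  0.    ]
shift [-0.1  2.3  9. ] turn [ 0.1044 -0.0013  0.    ]
shift [-0.1  2.5 11.8] turn [ 0.1393 -0.0013  0.    ]
```

jog_arm:
  commands: [0,1.4,0.3,0,0,0,1,0,1.6,1.7,0.017,0,0,1,0,1.9,3.1,0.035,0,0,1,0,2.1,4.6,0.052,0,0,1,0,2.3,6.1,0.07,0,0,1,0,2.3,6.1,0.07,0,0,1]

```text
t: 12.3
position: [582.4, 170.3, 98.7]
orientation: [0.05, 0.657, 0.75, 0.058]
wrist_force: [0.2, -0.1, -2.2]
gripper_width: 10.8
gripper_force: 59.3
```

```bash
python3 -c "
from h import *
tip()"
```

```text
tip [-76.2   0.2  69.3] rv [ 0.07 -8.84 -0.  ]
Fext [ 0.2 -0.2 -2.2] M [-0.02  0.06 -0.04] t 12.3 w 10.8
ext -x,-z in tool [ 0.    -0.988 -0.154] [-0.001 -0.154  0.988]
```

jog_arm:
  commands: [0,0.3,1.5,0.018,0,0,1,0,0.5,2.9,0.035,0,0,1,0,0.8,4.3,0.053,0,0,1,0,1,5.7,0.07,0,0,1,0,1,5.7,0.07,0,0,1]

```text
t: 12.8
position: [584.2, 170.7, 93.4]
orientation: [0.027, 0.658, 0.752, 0.032]
wrist_force: [-0.8, 0.6, -0.7]
gripper_width: 11.0
gripper_force: 59.6
```

```bash
python3 -c "
from h import *
tip()"
```

```text
tip [-76.2   0.3  69.9] rv [ 0.07 -4.84  0.01]
Fext [-0.8  0.7 -0.7] M [-0.02  0.18  0.02] t 12.8 w 11.0
ext -x,-z in tool [ 0.    -0.996 -0.084] [-0.001 -0.084  0.996]
```

jog_arm:
  commands: [0,0,0,0,0,0,0.85,0,0,0,0,0,0,0.75,0,0,0,0,0,0,0.7,0,0,0,0,0,0,0.7,0,0,-10,0,0,0,0.7,0,0,-25,0,0,0,0.7,0,0,-45,0,0,0,0.7,0,0,-55,0.05,0,0,0.7,0,0,-55,0.084,0,0,0.8,0,0,-55,0.084,0,0,0.9,0,0,-55,0.084,0,0,1,0,0,-55,0.084,0,0,1]
  newtons: 30

```text
t: 14.0
position: [579.1, 169.9, 148.5]
orientation: [0.0, 0.659, 0.753, 0.001]
wrist_force: [-0.2, -0.0, 0.5]
gripper_width: 0.0
gripper_force: 0.0
```

```bash
python3 - <<'E'
from h import *
tip()
a=vision.get_image("side");b=vision.get_image("wrist")
o=np.zeros((450,800,3),np.uint8);o[:,:440]=cv2.resize(a[130:230,170:270],(440,450),interpolation=cv2.INTER_CUBIC);o[:270,440:]=cv2.resize(b,(360,270));cv2.imwrite("pics/s3.png",o)
e=R.from_euler('z',EY,degrees=True).as_matrix()
for z in(105,95): mv(np.array([*EX,0])+e@[-3.8+43,0,z],e@down(0))
E
```

```text
tip [-83.    0.2 132.1] rv [ 0.07 -0.11  0.02]
Fext [-0.2 -0.   0.5] M [ 0.02 -0.02  0.04] t 14.0 w 0.0
ext -x,-z in tool [ 0.    -1.    -0.002] [-0.001 -0.002  1.   ]
shift [-0.3 35.2 43.4] turn [ 0.0015 -0.0011  0.0003]
shift [-0.3 35.2 53.4] turn [ 0.0015 -0.0011  0.0003]
```

View pics/s3.png

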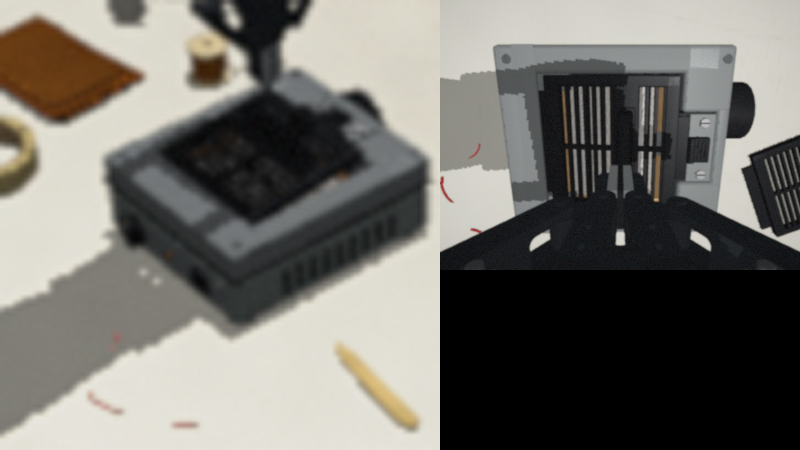

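The cover is hooked in the recess under the bar, with its back slightly raised. Next I move above the rear slab and press.

jog_arm:
  commands: [0,20,0,0,0,0,1,0,35,0,0,0,0,1,0,35,0,0,0,0,1,0,35,25,0,0,0,1,0,35,43,0,0,0,1,0,35,46,0,0,0,1,0,35,48,0,0,0,1,0,35,50,0,0,0,1,0,35,52,0,0,0,1,0,35,52,0,0,0,1]

```text
t: 15.1
position: [614.2, 174.7, 96.7]
orientation: [0.0, 0.659, 0.753, 0.001]
wrist_force: [0.6, -0.8, -0.1]
gripper_width: -0.0
gripper_force: 0.0
```

jog_arm:
  commands: [0,0,1,0,0,0,1,0,0,2,0,0,0,1,0,0,3,0,0,0,1,0,0,4,0,0,0,1,0,0,4,0,0,0,1]

```text
t: 15.6
position: [614.0, 174.6, 92.2]
orientation: [-0.0, 0.659, 0.752, 0.001]
wrist_force: [-0.6, 0.2, -0.2]
gripper_width: 0.0
gripper_force: 0.0
```

jog_arm:
  commands: [0,0,1,0,0,0,1,0,0,2,0,0,0,1,0,0,3,0,0,0,1,0,0,3,0,0,0,1]

```text
t: 16.0
position: [614.2, 174.7, 89.4]
orientation: [0.0, 0.659, 0.753, 0.001]
wrist_force: [0.8, 0.4, 1.8]
gripper_width: 0.3
gripper_force: 0.9
```

jog_arm:
  commands: [0,0,0.7,0,0,0,1,0,0,1.4,0,0,0,1,0,0,2,0,0,0,1,0,0,2,0,0,0,1]

```text
t: 16.4
position: [614.1, 174.7, 87.3]
orientation: [0.0, 0.659, 0.752, 0.001]
wrist_force: [0.5, -0.5, 2.2]
gripper_width: -0.3
gripper_force: 1.1
```

jog_arm:
  commands: [0,0,0.7,0,0,0,1,0,0,1.4,0,0,0,1,0,0,2,0,0,0,1,0,0,2,0,0,0,1]

```text
t: 16.8
position: [614.0, 174.7, 85.2]
orientation: [-0.0, 0.659, 0.752, 0.001]
wrist_force: [0.7, 0.7, 1.7]
gripper_width: -0.2
gripper_force: 0.6
```

jog_arm:
  commands: [0,0,0.5,0,0,0,1,0,0,1,0,0,0,1,0,0,1,0,0,0,1]

```text
t: 17.1
position: [614.1, 174.6, 84.3]
orientation: [-0.0, 0.659, 0.752, 0.001]
wrist_force: [0.5, 0.5, 0.9]
gripper_width: -0.3
gripper_force: 0.7
```

jog_arm:
  commands: [0,0,0.5,0,0,0,1,0,0,1,0,0,0,1,0,0,1,0,0,0,1]

```text
t: 17.4
position: [614.1, 174.6, 83.3]
orientation: [0.0, 0.659, 0.752, 0.001]
wrist_force: [0.0, 0.0, 1.4]
gripper_width: -0.2
gripper_force: 0.8
```

jog_arm:
  commands: [0,0,0.5,0,0,0,1,0,0,1,0,0,0,1,0,0,1,0,0,0,1]

```text
t: 17.7
position: [614.0, 174.7, 82.2]
orientation: [-0.0, 0.659, 0.752, 0.001]
wrist_force: [0.2, 0.8, 1.6]
gripper_width: 0.2
gripper_force: 0.4
```

jog_arm:
  commands: [0,0,0.5,0,0,0,1,0,0,1,0,0,0,1,0,0,1,0,0,0,1]

```text
t: 18.0
position: [614.1, 174.7, 81.3]
orientation: [0.0, 0.659, 0.752, 0.001]
wrist_force: [-0.8, -1.3, 1.8]
gripper_width: 0.0
gripper_force: 0.8
```

jog_arm:
  commands: [0,0,0.4,0,0,0,1,0,0,0.8,0,0,0,1,0,0,0.8,0,0,0,1]

```text
t: 18.3
position: [614.2, 174.7, 80.6]
orientation: [0.0, 0.659, 0.752, 0.001]
wrist_force: [0.5, 0.5, 1.8]
gripper_width: 0.0
gripper_force: 0.9
```

```bash
python3 -c "
from h import *
tip()"
```

```text
tip [-47.6   0.3  64.2] rv [ 0.07 -0.09  0.01]
Fext [0.6 0.4 1.8] M [-0.   -0.16 -0.01] t 18.3 w 0.0
ext -x,-z in tool [ 0.    -1.    -0.002] [-0.001 -0.002  1.   ]
```

jog_arm:
  commands: [0,0,0.4,0,0,0,1,0,0,0.8,0,0,0,1,0,0,0.8,0,0,0,1]

```text
t: 18.6
position: [614.2, 174.7, 80.3]
orientation: [0.0, 0.659, 0.752, 0.001]
wrist_force: [-0.9, -1.1, 7.0]
gripper_width: 0.0
gripper_force: 3.5
```

jog_arm:
  commands: [0,0,0.4,0,0,0,1,0,0,0.8,0,0,0,1,0,0,0.8,0,0,0,1]

```text
t: 18.9
position: [614.3, 174.7, 80.3]
orientation: [0.0, 0.659, 0.753, 0.001]
wrist_force: [-3.4, -1.9, 12.8]
gripper_width: 0.0
gripper_force: 7.0
```

jog_arm:
  commands: [0,0,0.4,0,0,0,1,0,0,0.8,0,0,0,1,0,0,0.8,0,0,0,1]

```text
t: 19.2
position: [614.4, 174.7, 80.2]
orientation: [0.0, 0.659, 0.753, 0.001]
wrist_force: [-7.4, -2.8, 22.1]
gripper_width: -0.1
gripper_force: 10.5
```

jog_arm:
  commands: [0,0,-1.5,0,0,0,1,0,0,-3,0,0,0,1,0,0,-3,0,0,0,1]

```text
t: 19.5
position: [614.1, 174.7, 81.2]
orientation: [0.0, 0.659, 0.752, 0.001]
wrist_force: [0.6, -0.2, 1.8]
gripper_width: 0.0
gripper_force: 0.9
```

jog_arm:
  commands: [0,0,-2,0,0,0,1,0,0,-4,0,0,0,1,0,0,-4,0,0,0,1]

```text
t: 19.8
position: [614.0, 174.7, 85.1]
orientation: [-0.0, 0.659, 0.752, 0.001]
wrist_force: [-0.3, -0.0, -0.3]
gripper_width: -0.1
gripper_force: 0.0
```

jog_arm:
  commands: [0,0,-20,0,0,0,1,0,-20,-50,0,0,0,1,0,-40,-80,0,0,0,1,0,-40,-80,0,0,0,1,0,-40,-80,0,0,0,1]

```text
t: 20.3
position: [574.4, 169.3, 165.5]
orientation: [0.0, 0.659, 0.753, 0.001]
wrist_force: [-0.7, 0.4, -0.2]
gripper_width: -0.3
gripper_force: 0.0
```

```bash
python3 - <<'E'
from h import *
T=pose();np.save("Tw4.npy",T);print(T[:3,3])
a=vision.get_image("wrist");cv2.imwrite("pics/w4.png",a)
cv2.imwrite("pics/w4b.png",cv2.resize(a[40:260,100:400],(800,587),interpolation=cv2.INTER_CUBIC))
E
```

```text
[574.38640824 169.29539954 165.51701164]
```

View pics/w4b.png

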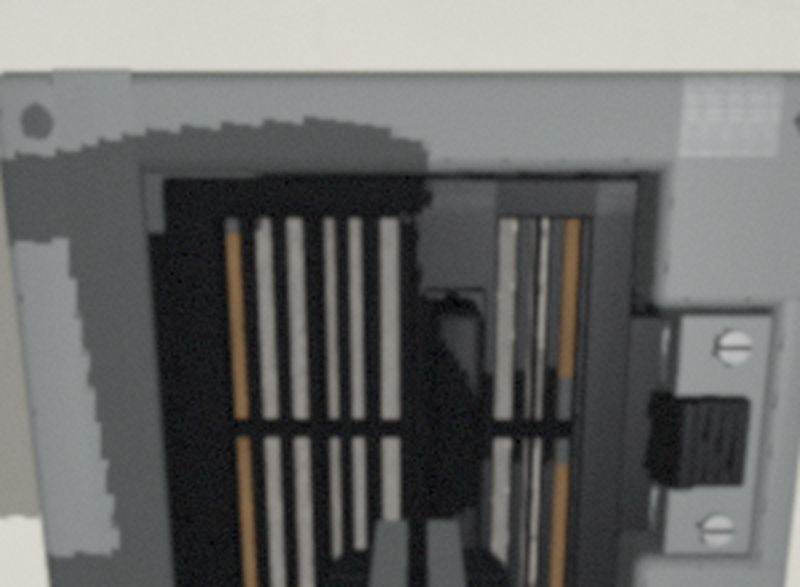

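The back of the cover appears down, and the latch's black hook (655-745, 440) overlaps the tongue end at about 665. I'll check by feel that it stays down.

jog_arm:
  commands: [0,20,0,0,0,0,1,0,40,20,0,0,0,1,0,40,50,0,0,0,1,0,40,70,0,0,0,1,0,40,78,0,0,0,1,0,40,80,0,0,0,1,0,40,81,0,0,0,1,0,40,81,0,0,0,1]

```text
t: 21.15
position: [614.6, 174.8, 85.0]
orientation: [0.0, 0.659, 0.752, 0.001]
wrist_force: [0.2, 0.4, -0.4]
gripper_width: -0.1
gripper_force: 0.0
```

jog_arm:
  commands: [0,0,0.7,0,0,0,1,0,0,1,0,0,0,1,0,0,1,0,0,0,1]

```text
t: 21.45
position: [614.2, 174.7, 83.5]
orientation: [0.0, 0.659, 0.752, 0.001]
wrist_force: [-0.9, 1.0, -0.1]
gripper_width: 0.1
gripper_force: 0.0
```

jog_arm:
  commands: [0,0,0.7,0,0,0,1,0,0,1,0,0,0,1,0,0,1,0,0,0,1]

```text
t: 21.75
position: [614.1, 174.7, 82.1]
orientation: [-0.0, 0.659, 0.752, 0.001]
wrist_force: [-0.1, -0.3, -0.1]
gripper_width: 0.2
gripper_force: 0.0
```

jog_arm:
  commands: [0,0,0.7,0,0,0,1,0,0,1,0,0,0,1,0,0,1,0,0,0,1]

```text
t: 22.05
position: [614.2, 174.7, 81.3]
orientation: [0.0, 0.659, 0.752, 0.001]
wrist_force: [-0.6, -0.9, 2.2]
gripper_width: 0.3
gripper_force: 0.8
```

Contact now comes at about 81.5 mm; before pressing it came at 89.4 mm. The 1 mm of play down to the hard stop at 80.3 mm is what a snapped latch should leave, so the cover is latched. I'll retreat and hand it in.

jog_arm:
  commands: [0,0,-5,0,0,0,1,0,0,-30,0,0,0,1,0,0,-70,0,0,0,1,0,0,-110,0,0,0,1,0,0,-130,0,0,0,1,0,0,-130,0,0,0,1,0,0,-130,0,0,0,1]

```text
t: 22.75
position: [613.7, 174.4, 210.9]
orientation: [-0.0, 0.659, 0.753, 0.001]
wrist_force: [0.7, 0.2, 0.4]
gripper_width: -0.3
gripper_force: 0.0
```

```bash
python3 -c "
from h import *
print(monitor.get_obs()['wrist_force']);print(job.finish_job())"
```

```text
[0.68254191 0.20685257 0.36710543]
the job is handed in; nothing more can be done
None
```

The vent cover is hooked under the front bar and, by feel, latched down; I handed the job in at about 23 s, with the arm clear and a peak wrist reading of about 22 N.

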